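# Serve the boiled egg and shut the egg box

### The arm

A 7-joint arm with a two-finger parallel gripper is mounted at the origin on the work surface. World frame = base frame: x ahead of the robot, y to its left, z up, the work surface at z = 0. Lengths are in m, angles in rad, forces in N, time in s.
With the tool pointing down it reaches from about 0.425 to 0.875 m from the base axis. Payload 4.7 kg.
Tool frame: the origin (TCP) lies at the very end of the fingers, on their centre line; the grasp point (between the pads) lies behind it (ctrl.tcp_to_grasp is the z of the grasp point in the tool frame, in m); z points along the fingers, y is the line along which they close (so a half turn about z gives the same grasp; the last joint's range is limited). The gripper opens to 87 mm and grips with 3 to 60 N. Pads are 19 mm wide; open, the fingers measure 117 mm over their backs; the gripper's body (75 mm by 190 mm) begins 51 mm behind the grasp point.
Start: joints at [1.341, 0.321, -0.07, 1.45, 0.023, 1.371, -0.057], TCP at [0.157, -0.631, 0.223] pointing down, gripper open.
Joint ranges: [-2.86, 2.86], [-0.3, 2.09], [-1.38, 1.24], [0.06, 2.45], [-1.56, 4.7], [0.09, 2.05], [-2.69, 2.69]. Speed limits (rad/s): [2.57, 2.57, 3.14, 3.14, 3.14, 3.14, 3.14].

### API

Orientations are given as a rotation vector (axis times angle).
In Python, from bench import ctrl gives the robot as it stands.
- The arm moves only by the tool step_arm, never from a script. Its argument "targets" is a list of rows, each a list of 7 numbers: the shift along the world's x, y, z in cm, then the turn, a rotation vector about the world's x, y, z in degrees, then the opening, from 0 (shut) to 1 (fully open). A call has exactly 5 rows; each row shifts and turns the commanded pose from where the row before left it; what a row does not reach is not made up. A row lasts 1/12 s, in which the tool goes at most 41.7 mm and 7.16 degrees, less where a joint would pass 70% of its speed; a pose out of reach is approached as far as the arm can. A call with a gripper value outside its range is refused whole. The fingers move at their own pace and stop on an object; "force" is the grip in N (left out, the last holds). Time passes only in rows, so rows that do not move let the fingers close, or fill a call up. It gives the time, the measured TCP pose, the force, the opening and the grip force at its end, in the units of the state.
- ctrl.get_state(): the state, without advancing time (a new reading comes with each control period).
- ctrl.get_image(name): name is "scene" or "top"; returns (picture, depth): 480x640x3 uint8, red, green, blue; 480x640 float32, m along the optical axis (not along the pixel's ray), 0 where there is no reading.
- ctrl.camera_params(name): a dict with "intrinsics" (3x3 intrinsics, pixels), "distortion" ([k1, k2, p1, p2, k3] as OpenCV has them; the pictures are not rectified), "rvec" (rotation vector, rad) and "tvec" (3), from world to camera coordinates, as OpenCV has them. Camera axes: x right, y down, z forward; pixel columns grow to the right and rows downward; lengths in m; the calibration is good to about 2 mm. A picture is of the moment at which its call begins. camera_params takes no time and is no camera call.
- ctrl.close_job(): hands the job in; it is judged then, once.
The state is a dict: "time": time; "joint_positions": joint angles; "qd": joint speeds; "joint_torque": joint torques, N m; "position": TCP position; "tool_rot": TCP orientation; "ft_force": force on the tool from outside, world axes, zero at the start; "torque": the same for the moment, N m; "grip_width": opening from 0.0 (shut) to 1.0 (fully open); "grip_force": force on a finger pad.
Only numpy, scipy, OpenCV 4.12 (cv2) and the standard library are available. Lean on these libraries where they do the work, as an engineer would, in place of code of your own. Each camera call takes 0.05 s, during which the arm holds its last target. There are 200 camera calls.

### The job

Take the hard-boiled egg out of the open wooden egg box and set it down gently, blunt end down and standing upright, in the empty egg cup on the breakfast board, without dropping it or banging it into the cup. Once it stands there by itself, shut the lid of the egg box fully. Leave the cup standing upright on the board, and leave the egg that is already served, its cup, the salt shaker and the spoon as they are.

Things in the scene. Friction and masses are not known exactly. Their poses are not given: they have to be found in the camera images.
- egg: The boiled egg to serve: brown, 58 mm long, 44 mm thick, 40 to 85 g, rigid. Origin on its axis at the thickest place, 22 mm from the blunt end; z runs from blunt to pointed end. Blunt half: a 22 mm radius half-sphere about the origin; pointed half tapers over 36 mm. Starts in the egg box's +y nest, blunt end down, pointed end leaning about 35 degrees from vertical towards the lid (box +x).
- egg_box: Fixed open light wooden box, 160 (x) by 250 (y) by 72 mm high, walls 6 mm; left or right of the board. Origin at the centre of its underside, z up; lid hinged along the top of its +x wall. Two nests at x = -20, y = +50 and -50 mm: a ring of 41 mm outer diameter, top 20 mm above the underside, and a 42 mm high back rest 32 mm beyond (+x). The egg's origin starts 34 mm above the underside.
- egg_lid (a joint): Lid angle, rad: 0 = shut flat on the rim, grows as it opens up and away; starts 1.5 to 1.8 (about upright), stop at 1.9. Stiff hinge: stays at any angle, moves with 2 to 4 N at the free edge. Wooden panel 160 mm from hinge to free edge, 250 mm wide, 8 mm thick; a 35 mm tall round knob on its outer face, 30 mm from the middle of the free edge.
- egg_lid_hinge (a point): Middle of the lid's hinge line, 72.5 mm above the box's underside, at the outside of the +x wall. It turns with the lid: shut, its axes equal the box's; its -x axis runs along the lid's inner face to the free edge, z is the lid's outward normal (outer face at z = 8 mm).
- cup: The empty egg cup to use: loose white ceramic, 130 g, 55 mm high, foot 48 mm across, narrow stem, small bowl. Origin at the centre of its underside, z up. Stands on the breakfast board (fixed wooden board, 220 by 290 mm, 12 mm thick), 130 to 175 mm from the other cup.
- cup_rim (a point): Centre of the mouth of the empty egg cup, at rim height, 55 mm above its underside; inner diameter of the rim 34 mm, outer 41 mm, bowl 21 mm deep. The egg rests on the rim: its origin is then 14 mm above this point. Friction holds the egg at the tilt at which it is let go.
- other_cup: An identical egg cup on the board that already holds an egg. Origin at the centre of its underside. Leave it.
- other_egg: The egg already standing in the other cup, same size; origin at its thickest place, 69 mm above the underside of its cup; its top is 117 mm above the counter. Leave it.
- salt: Glass salt shaker with a steel top on the board's far edge, 34 mm across and 62 mm high; origin at the centre of its underside, z up. Leave it.
- spoon: Teaspoon with a wooden handle, 130 mm long, lying on the board near its front edge, across the robot's view; origin under its middle. Leave it.
Not all that is in view belongs to the job. What is shaped like the egg but blue is not meant.

How it is judged:
By the outcome, as a careful person would: the job done as asked, in the order asked, and still so for the second after the job is handed in, with the robot touching nothing.
It also fails if it takes over 64 s, if anything falls off the work surface, if the arm or the gripper's body presses on something with over 40 N, if the wrist force passes 120 N, or if a joint passes its speed limit or range.

## Working session

There is one attempt and no reset: what is moved stays moved. The work goes in short steps, Python scripts to look and compute and a tool call to move; the robot and the scene stay as the last step left them, time stands still between calls to the robot, and variables do not carry over. Pictures are saved under pics/ and viewed, at most 10 in all, crops included, and the job is handed in when it is done.

Besides the shell and the picture viewer there is one more tool, called after "Call:" as a command line: name --pt "numbers of a row" for each row, then --argument value for the rest. step_arm: Moves the arm, as the interface text tells. Its arguments: {"type":"object","properties":{"targets":{"type":"array"},"force":{"type":"number"}},"required":["targets"]}

```bash
mkdir -p pics; ls; cat > h.py <<'E'
import numpy as np, cv2
from bench import ctrl
from scipy.spatial.transform import Rotation as R
def cloud(n):
    im,d=ctrl.get_image(n); p=ctrl.camera_params(n)
    K=np.array(p["intrinsics"],float);D=np.array(p["distortion"],float)
    v,u=np.mgrid[0:480,0:640]
    uv=np.stack([u,v],-1).reshape(-1,1,2).astype(np.float32)
    r=cv2.undistortPoints(uv,K,D).reshape(480,640,2)
    c=np.dstack([r*d[...,None],d])
    Rm=cv2.Rodrigues(np.array(p["rvec"],float))[0];t=np.array(p["tvec"],float).ravel()
    P=(c-t)@Rm
    P[d==0]=np.nan
    return im,P
E
python3 - <<'E'
from h import *
for n in("scene","top"):
    im,P=cloud(n); np.savez("%s0.npz"%n,im=im,P=P); cv2.imwrite(f"pics/{n}0.png",im[...,::-1])
s=ctrl.get_state();print({k:np.round(v,3) for k,v in s.items()},ctrl.tcp_to_grasp)
for n in("scene","top"):
    p=ctrl.camera_params(n);Rm=cv2.Rodrigues(np.array(p["rvec"],float))[0];print(n,-Rm.T@np.ravel(p["tvec"]))
E
```

```text
pics
{'time': np.float64(0.1), 'joint_positions': array([ 1.341,  0.322, -0.07 ,  1.452,  0.023,  1.371, -0.057]), 'qd': array([-0.   , -0.003, -0.002, -0.004,  0.001, -0.   ,  0.001]), 'joint_torque': array([ 0.0000e+00, -4.9257e+01, -4.0600e-01, -3.1340e+01, -6.4000e-02,
        3.9000e-02,  0.0000e+00]), 'position': array([ 0.157, -0.63 ,  0.222]), 'tool_rot': array([-3.117, -0.382,  0.   ]), 'ft_force': array([0.486, 0.654, 0.293]), 'torque': array([0.017, 0.03 , 0.036]), 'grip_force': np.float64(0.0), 'grip_width': np.float64(1.001)} -0.0187
scene [0.77584469 0.31861314 0.75617349]
top [0.3513888  0.02430093 1.20275754]
```

View pics/scene0.png

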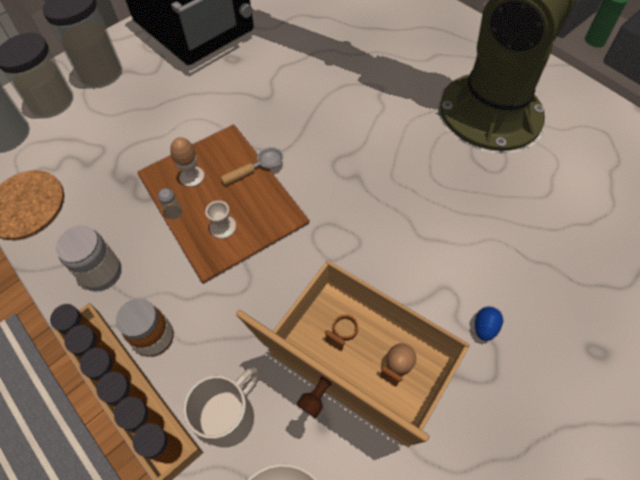

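View pics/top0.png

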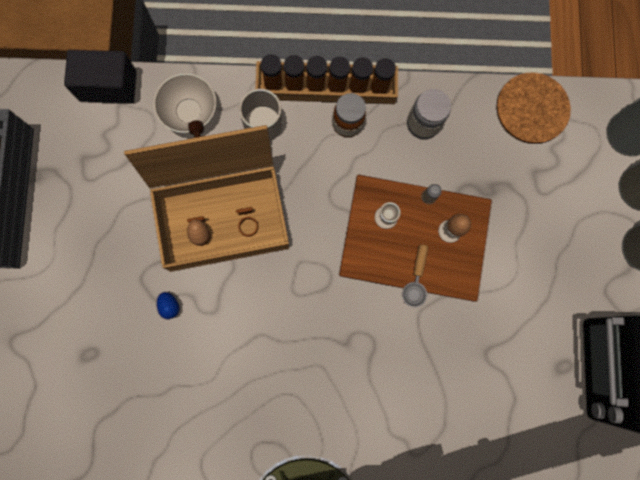

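The scene: the brown egg in the open box is at top (199,232) / scene (400,360). There is a served egg at top (459,224) / scene (183,151), and a blue egg at top (167,305) / scene (489,323). The one in the box nest fits the description. The empty cup is at top (388,214) / scene (218,212), and the knob is at top (196,128).

```bash
python3 - <<'E'
from h import *
from scipy.optimize import least_squares
def L(n): z=np.load(n+"0.npz"); return z["im"],z["P"]
for n,eg,cp,oc,boxr in(("top",(199,232),(388,212),(459,224),(150,120,295,272)),("scene",(400,360),(220,215),(183,151),(235,260,470,445))):
    im,P=L(n); hsv=cv2.cvtColor(im,cv2.COLOR_RGB2HSV)
    print(n,"counter z",np.nanmedian(P[300:330,400:420,2]) if n=="top" else np.nanmedian(P[200:230,350:400,2]))
    def near(c,r): m=np.zeros((480,640),np.uint8);cv2.circle(m,c,r,255,-1);return m>0
    for nm,c,zmin in(("egg",eg,.03),("other",oc,.075)):
        m=near(c,18)&(P[...,2]>zmin)
        q=P[m]; 
        # restrict to main connected egg colour
        col=im[c[1],c[0]].astype(int); k=np.abs(im[m].astype(int)/im[m].sum(1,keepdims=True)-col/col.sum()).sum(1)<.06
        q=q[k]; print(nm,len(q),"centroid",np.round(np.median(q,0),4),"zmax",np.round(q[np.argmax(q[:,2])],4),"min/max",np.round(np.percentile(q,[2,98],axis=0),3).tolist())
    m=near(cp,26); q=P[m]; s=hsv[m]
    w=q[(s[:,1]<70)&(q[:,2]>.055)&(q[:,2]<.078)]
    c=(w.min(0)+w.max(0))/2; print("cup rim",len(w),np.round(c,4),"ext",np.round(np.ptp(w,axis=0),3),"zmed",np.round(np.median(w[:,2]),4), "circle",cv2.minEnclosingCircle(w[:,:2].astype(np.float32)))
    x0,y0,x1,y1=boxr; q=P[y0:y1,x0:x1].reshape(-1,3)
    w=q[(abs(q[:,2]-.072)<.006)&(q[:,0]>.35)]
    print("rim pts",len(w),cv2.minAreaRect(w[:,:2].astype(np.float32)))
    lid=q[(q[:,2]>.1)]
    print("lid",len(lid),np.round(np.percentile(lid,[1,99],axis=0),3).tolist(), "top",np.round(lid[np.argmax(lid[:,2])],3))
    c0=lid.mean(0);
    for _ in range(5):
        nrm=np.linalg.svd(lid-c0)[2][2] if len(lid)<4000 else np.linalg.eigh(np.cov(lid.T))[1][:,0]
        k=abs((lid-c0)@nrm)<.006; lid=lid[k];c0=lid.mean(0)
    print("plane",np.round(nrm,4),np.round(c0,4),len(lid))
im,_=L("top");a=cv2.resize(im[110:320,130:490],None,fx=2.2,fy=2.2,interpolation=cv2.INTER_CUBIC)
cv2.imwrite("pics/crop1.png",a[...,::-1])
E
```

```text
top counter z -1.9804523144643167e-05
egg 452 centroid [0.5456 0.2293 0.0533] zmax [0.5551 0.2289 0.0683] min/max [[0.525, 0.211, 0.034], [0.576, 0.251, 0.066]]
other 379 centroid [ 0.5669 -0.2778  0.1058] zmax [ 0.5701 -0.2791  0.1228] min/max [[0.55, -0.298, 0.084], [0.586, -0.263, 0.117]]
cup rim 132 [ 0.5958 -0.1507  0.0628] ext [0.04  0.038 0.015] zmed 0.0643 circle ((0.5954617857933044, -0.1507287323474884), 0.020283963531255722)
rim pts 1459 ((0.6293953657150269, 0.18495798110961914), (0.2655530869960785, 0.2775915861129761), 12.522115707397461)
lid 4577 [[0.638, 0.089, 0.101], [0.715, 0.306, 0.232]] top [0.695 0.129 0.235]
plane [ 0.9653  0.2182 -0.1438] [0.6707 0.1941 0.1725] 4277
scene counter z -0.0008155451547427783
egg 678 centroid [0.5545 0.2358 0.0565] zmax [0.5546 0.2399 0.0666] min/max [[0.531, 0.215, 0.04], [0.572, 0.253, 0.065]]
other 490 centroid [ 0.5758 -0.2703  0.1001] zmax [ 0.5676 -0.2843  0.1172] min/max [[0.557, -0.287, 0.078], [0.592, -0.261, 0.116]]
cup rim 248 [ 0.5967 -0.1487  0.0618] ext [0.04  0.041 0.014] zmed 0.0642 circle ((0.5967012047767639, -0.14886578917503357), 0.021333765238523483)
rim pts 1842 ((0.6385253667831421, 0.20177122950553894), (0.2874784767627716, 0.2508157193660736), 12.701593399047852)
lid 3986 [[0.646, 0.094, 0.104], [0.72, 0.329, 0.232]] top [0.679 0.205 0.233]
plane [ 0.9684  0.2207 -0.1161] [0.6751 0.2212 0.1915] 2503
```

View pics/crop1.png

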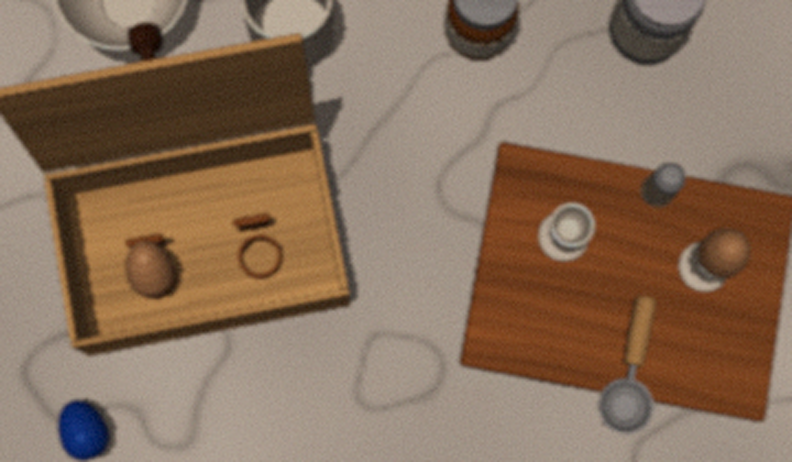

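The enlarged crop confirms the target: the brown egg at crop (150,270) sits in the box's left (+y) nest. The blue egg at (83,430) lies outside the box, and the served egg at (724,252) is in a cup. The empty cup mouth is at (573,226). One more measurement will refine the box frame and the egg's axis.

```bash
python3 - <<'E'
from h import *
from scipy.optimize import least_squares
def L(n): z=np.load(n+"0.npz"); return z["im"],z["P"]
def resid(q,o,a):
    d=q-o; s=d@a; rho=np.linalg.norm(d-np.outer(s,a),axis=1)
    return (np.sqrt((rho/.022)**2+(s/np.where(s>0,.036,.022))**2)-1)*.022
Q=[]
for n,eg,(x0,y0,x1,y1) in(("top",(199,232),(150,120,295,272)),("scene",(400,360),(235,260,470,445))):
    im,P=L(n)
    m=np.zeros((480,640),np.uint8);cv2.circle(m,eg,19,255,-1)
    col=im[eg[1],eg[0]].astype(float);ch=im/im.sum(2,keepdims=True)
    m=cv2.erode(((m>0)&(np.abs(ch-col/col.sum()).sum(2)<.06)&(P[...,2]>.035)).astype(np.uint8),np.ones((3,3)))
    q=P[m>0]
    def f(p):
        t,az=p[3:]; return resid(q,p[:3],np.array([np.sin(t)*np.cos(az),np.sin(t)*np.sin(az),np.cos(t)]))
    s=least_squares(f,[.545,.23,.034,.6,.22],loss="soft_l1",f_scale=.002)
    print(n,"egg",len(q),np.round(s.x[:3],4),"tilt,az",np.degrees(s.x[3:]).round(1),"mad",np.median(abs(s.fun)))
    # rim
    q=P[y0:y1,x0:x1].reshape(-1,3); yaw=np.radians(12.7); c,sn=np.cos(yaw),np.sin(yaw)
    b=np.c_[q[:,0]*c+q[:,1]*sn,-q[:,0]*sn+q[:,1]*c,q[:,2]]
    ex=s.x[0]*c+s.x[1]*sn; ey=-s.x[0]*sn+s.x[1]*c
    r=b[(abs(b[:,2]-.072)<.005)]
    r=r-[ex,ey,0]
    fr=r[(abs(r[:,0]+.057)<.02)&(r[:,1]>-.14)&(r[:,1]<.05)]
    l=r[(abs(r[:,1]-.072)<.02)&(r[:,0]>-.03)&(r[:,0]<.06)]
    rr=r[(abs(r[:,1]+.172)<.02)&(r[:,0]>-.03)&(r[:,0]<.06)]
    print(" rim rel egg: front x",np.median(fr[:,0]),"(exp -.057) slope",np.polyfit(fr[:,1],fr[:,0],1)[0],"left y",np.median(l[:,1]),"(.072) right",np.median(rr[:,1]),"(-.172)",len(fr),len(l),len(rr))
    r=b-[ex,ey,0]
    lid=r[(b[:,2]>.09)&(abs(r[:,1]+.05)<.1)&(r[:,0]>.05)&(r[:,0]<.17)]
    for zz in(.1,.14,.18,.22): k=abs(lid[:,2]-zz)<.006; print("  lid x rel egg at z",zz,np.median(lid[k,0]),k.sum())
E
```

```text
top egg 304 [0.5462 0.2316 0.031 ] tilt,az [24.9 14.1] mad 0.0009954367384826636
 rim rel egg: front x -0.05811183463939562 (exp -.057) slope -0.002089476693501549 left y 0.07151979429796682 (.072) right -0.1717952342160007 (-.172) 299 142 128
  lid x rel egg at z 0.1 0.10327650144854827 277
  lid x rel egg at z 0.14 0.10855037807446566 311
  lid x rel egg at z 0.18 0.11379753890129812 342
  lid x rel egg at z 0.22 0.1192333293285438 340
scene egg 549 [0.5464 0.2322 0.032 ] tilt,az [32.3 16.5] mad 0.0004167445410427246
 rim rel egg: front x -0.05591176798194608 (exp -.057) slope 0.0035822914568561536 left y 0.07189783958089374 (.072) right -0.17106311323194218 (-.172) 556 288 245
  lid x rel egg at z 0.1 0.11179163583336416 91
  lid x rel egg at z 0.14 0.11696659849510166 102
  lid x rel egg at z 0.18 0.12224664323424506 125
  lid x rel egg at z 0.22 0.12753996453601535 165<stdin>:11: RuntimeWarning: invalid value encountered in divide
```

Measurements agree: the rim lies where the given box sizes put it relative to the egg, and yaw is about 13°. The egg is at (0.546, 0.232, 0.034) and the cup at (0.596, −0.150). Before moving, I'll check the heights of things on the way.

```bash
python3 - <<'E'
import numpy as np
P=np.vstack([np.load(n+"0.npz")["P"].reshape(-1,3) for n in("top","scene")])
P=P[np.isfinite(P).all(1)]
for y in np.arange(-.75,.5,.1):
    print(round(y,2),[ (round(float(np.percentile(P[k][:,2],99.5)),2) if (k:=((abs(P[:,1]-y)<.05)&(abs(P[:,0]-x)<.05))).sum()>20 else None) for x in np.arange(.15,.9,.1)])
E
```

```text
-0.75 [None, None, 0.11, 0.1, 0.19, 0.18, 0.15, 0.0]
-0.65 [0.01, None, 0.15, 0.14, 0.19, 0.17, 0.15, 0.12]
-0.55 [0.01, 0.2, 0.2, 0.14, 0.0, 0.01, 0.01, 0.02]
-0.45 [0.01, 0.01, 0.01, 0.0, 0.0, 0.01, 0.02, 0.02]
-0.35 [0.01, 0.01, 0.0, 0.02, 0.02, 0.02, 0.0, 0.01]
-0.25 [0.01, 0.0, 0.0, 0.03, 0.12, 0.07, 0.11, 0.11]
-0.15 [0.0, 0.01, 0.01, 0.03, 0.07, 0.07, 0.09, 0.1]
-0.05 [0.01, 0.0, 0.0, 0.02, 0.02, 0.01, 0.09, 0.1]
0.05 [0.01, 0.01, 0.0, 0.0, 0.07, 0.21, 0.23, 0.1]
0.15 [0.01, 0.0, 0.0, 0.07, 0.07, 0.23, 0.23, 0.1]
0.25 [0.0, 0.0, 0.04, 0.07, 0.07, 0.23, 0.21, 0.05]
0.35 [0.0, 0.0, 0.03, 0.04, 0.07, 0.23, 0.05, 0.09]
0.45 [0.01, 0.0, 0.0, 0.0, 0.0, 0.0, 0.0, 0.09]
```

Call:
step_arm --pt "0 0 3.5 0 0 0 1" --pt "0 0 3.5 0 0 0 1" --pt "2.5 2.6 0.2 0 0 0 1" --pt "2.5 2.6 0.2 0 0 0 1" --pt "2.5 2.6 0.2 0 0 0 1"

```text
time: 0.52
position: [0.2322, -0.5522, 0.2988]
tool_rot: [3.118, 0.379, 0.0]
ft_force: [0.9, -0.1, -0.1]
grip_width: 1.003
grip_force: 0.0
```

Call:
step_arm --pt "2.5 2.6 0.2 0 0 0 1" --pt "2.5 2.6 0.2 0 0 0 1" --pt "2.5 2.6 0.2 0 0 0 1" --pt "2.5 2.6 0.2 0 0 0 1" --pt "2.5 2.6 0.2 0 0 0 1"

```text
time: 0.93
position: [0.3577, -0.4212, 0.3084]
tool_rot: [-3.118, -0.382, 0.001]
ft_force: [0.6, -0.3, 0.6]
grip_width: 0.998
grip_force: 0.0
```

Call:
step_arm --pt "1.5 3.6 0 0 0 0 1" --pt "1.5 3.6 0 0 0 0 1" --pt "1.5 3.6 0 0 0 0 1" --pt "1.5 3.6 0 0 0 0 1" --pt "1.5 3.6 0 0 0 0 1"

```text
time: 1.35
position: [0.432, -0.2408, 0.3082]
tool_rot: [3.118, 0.382, -0.001]
ft_force: [0.3, 0.3, 0.1]
grip_width: 0.999
grip_force: 0.0
```

Call:
step_arm --pt "1.5 3.6 0 0 0 0 1" --pt "1.5 3.6 0 0 0 0 1" --pt "1.5 3.6 0 0 0 0 1" --pt "1.5 3.6 0 0 0 0 1" --pt "0.5 3.6 -0.5 0 0 0 1"

```text
time: 1.77
position: [0.4983, -0.0607, 0.304]
tool_rot: [3.118, 0.383, 0.003]
ft_force: [-0.2, -0.9, -0.6]
grip_width: 0.998
grip_force: 0.0
```

Call:
step_arm --pt "0.5 3.6 -1 0 0 0 1" --pt "0.5 3.6 -1 0 0 0 1" --pt "0.5 3.6 -1 0 0 0 1" --pt "0.5 3.6 -1 0 0 0 1" --pt "0.5 3.6 -1 0 0 0 1"

```text
time: 2.18
position: [0.5216, 0.1187, 0.253]
tool_rot: [3.118, 0.381, 0.0]
ft_force: [0.8, -0.1, -0.2]
grip_width: 1.0
grip_force: 0.0
```

Call:
step_arm --pt "0.6 3.4 -2 0 0 0 1" --pt "0.6 3.4 -2 0 0 0 1" --pt "0.6 3.4 -2 0 0 0 1" --pt "0.5 1.1 -3 0 0 0 1" --pt "0 0 -2 0 0 0 1"

```text
time: 2.6
position: [0.5432, 0.2348, 0.141]
tool_rot: [-3.114, -0.391, 0.004]
ft_force: [-0.5, -0.7, -0.5]
grip_width: 1.0
grip_force: 0.0
```

```bash
python3 - <<'E'
from h import *
s=ctrl.get_state();print(s["position"],s["joint_positions"].round(3),R.from_rotvec(s["tool_rot"]).as_matrix().round(3))
E
```

```text
[0.54318087 0.23482248 0.14101041] [ 0.239  0.364 -0.837  1.68   0.281  1.225 -1.983] [[ 0.969  0.247 -0.003]
 [ 0.247 -0.969  0.003]
 [-0.002 -0.003 -1.   ]]
```

Call:
step_arm --pt "0.2 -0.2 -2.5 0 0 0 1" --pt "0.1 -0.1 -2.7 0 0 0 1" --pt "0 0 -2.7 0 0 0 1" --pt "0 0 -2.4 0 0 0 1" --pt "0 0 -1.8 0 0 0 1"

```text
time: 3.02
position: [0.5464, 0.2263, 0.0198]
tool_rot: [3.117, 0.382, -0.005]
ft_force: [-0.4, -0.0, 0.1]
grip_width: 0.997
grip_force: 0.0
```

Call:
step_arm --pt "0 0 0 0 0 0 0.8" --pt "0 0 0 0 0 0 0.6" --pt "0 0 0 0 0 0 0.56" --pt "0 0 0 0 0 0 0.52" --pt "0 0 0 0 0 0 0.5" --force 10

```text
time: 3.43
position: [0.5489, 0.2277, 0.0242]
tool_rot: [-3.118, -0.382, -0.004]
ft_force: [-0.3, -0.0, -0.4]
grip_width: 0.704
grip_force: 0.0
```

Call:
step_arm --pt "0 0 0 0 0 0 0.7" --pt "0 0 0 0 0 0 0.7" --pt "0 0 0 0 0 0 0.7" --pt "0 0 0 0 0 0 0.7" --pt "0 0 0 0 0 0 0.7"

```text
time: 3.85
position: [0.5479, 0.2272, 0.0227]
tool_rot: [3.118, 0.382, 0.0]
ft_force: [0.8, 0.3, 0.4]
grip_width: 0.701
grip_force: 0.0
```

```bash
python3 - <<'E'
from h import *
for i in range(3):
    s=ctrl.get_state();print(s["position"],s["time"],s["joint_positions"].round(3),s["grip_width"])
    ctrl.get_image("top")
E
```

```text
[0.54790454 0.22715349 0.02265229] 3.85 [ 0.187  0.497 -0.768  1.781  0.398  1.026 -2.058] 0.7011045598610881
[0.54788701 0.22715143 0.02260512] 3.9 [ 0.187  0.497 -0.768  1.781  0.398  1.026 -2.058] 0.7005611441494697
[0.54782203 0.22719787 0.02256564] 3.95 [ 0.187  0.497 -0.768  1.781  0.398  1.026 -2.058] 0.7007712072938949
```

Call:
step_arm --pt "-0.1 0.3 -0.1 0 0 0 0.7" --pt "-0.1 0.2 -0.1 0 0 0 0.7" --pt "0 0 0 0 0 0 0.7" --pt "0 0 0 0 0 0 0.6" --pt "0 0 0 0 0 0 0.6"

```text
time: 4.42
position: [0.5458, 0.2323, 0.0205]
tool_rot: [3.118, 0.382, -0.0]
ft_force: [0.2, 0.9, -0.2]
grip_width: 0.633
grip_force: 0.0
```

```bash
python3 - <<'E'
from h import *
s=ctrl.get_state();print(s["position"],s["grip_width"])
im,P=cloud("scene");cv2.imwrite("pics/g1.png",cv2.resize(im[270:450,300:480],None,fx=3,fy=3)[...,::-1])
E
```

```text
[0.54579805 0.2322563  0.02051944] 0.6325272119683282
```

View pics/g1.png

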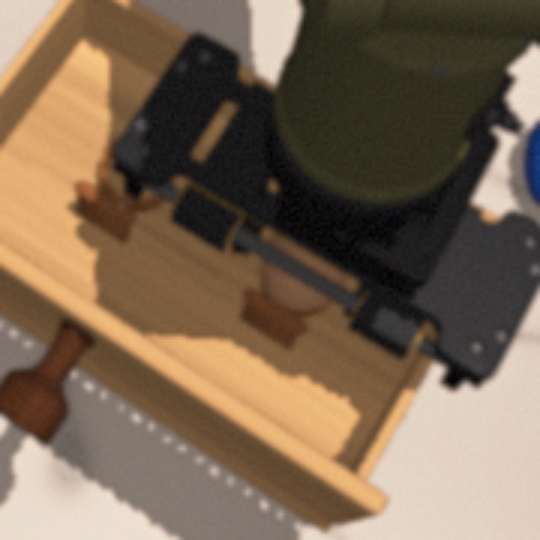

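The egg at about (300,270) sits midway between the fingers at (205,215) and (390,320). Closing.

Call:
step_arm --pt "0 0 0 0 0 0 0.52" --pt "0 0 0 0 0 0 0.5" --pt "0 0 0 0 0 0 0.48" --pt "0 0 0 0 0 0 0.45" --pt "0 0 0 0 0 0 0.4" --force 12

```text
time: 4.88
position: [0.5459, 0.2321, 0.0206]
tool_rot: [3.118, 0.382, 0.0]
ft_force: [-0.3, -0.4, -0.5]
grip_width: 0.498
grip_force: 12.0
```

Call:
step_arm --pt "0 0 0 0 0 0 0.4" --pt "0 0 0 0 0 0 0.4" --pt "0 0 0 0 0 0 0.4" --pt "0 0 0 0 0 0 0.4" --pt "0 0 0 0 0 0 0.4"

```text
time: 5.3
position: [0.5459, 0.2322, 0.0206]
tool_rot: [3.118, 0.382, 0.0]
ft_force: [0.4, -0.2, 0.1]
grip_width: 0.492
grip_force: 12.0
```

Call:
step_arm --pt "0 0 0 0 0 0 0.4" --pt "0 0 1 0 0 0 0.4" --pt "0 0 2 0 0 0 0.4" --pt "0 0 3 0 0 0 0.4" --pt "0 0 3 0 0 0 0.4" --force 20

```text
time: 5.72
position: [0.5449, 0.2321, 0.1114]
tool_rot: [3.118, 0.383, -0.003]
ft_force: [0.4, 0.1, -0.6]
grip_width: 0.49
grip_force: 20.0
```

Call:
step_arm --pt "0 0 3 0 0 0 0.4" --pt "0 0 3 0 0 0 0.4" --pt "0 0 3 0 0 0 0.4" --pt "0 -0.5 2 0 0 0 0.4" --pt "0 -1 1 0 0 0 0.4"

```text
time: 6.13
position: [0.5463, 0.2196, 0.2347]
tool_rot: [-3.116, -0.387, -0.008]
ft_force: [0.2, 0.4, -0.8]
grip_width: 0.493
grip_force: 20.0
```

Call:
step_arm --pt "0.3 -3 0 0 0 -4 0.4" --pt "0.5 -3.7 0 0 0 -5 0.4" --pt "0.5 -3.7 0 0 0 -5 0.4" --pt "0.5 -3.7 0 0 0 -5 0.4" --pt "0.5 -3.7 0 0 0 -5 0.4"

```text
time: 6.55
position: [0.5681, 0.0366, 0.2302]
tool_rot: [3.128, -0.282, -0.002]
ft_force: [0.6, -0.2, -1.1]
grip_width: 0.491
grip_force: 20.0
```

Call:
step_arm --pt "0.5 -3.7 0 0 0 -5 0.4" --pt "0.5 -3.7 0 0 0 -5 0.4" --pt "0.5 -3.7 0 0 0 -5 0.4" --pt "0.5 -3.7 0 0 0 -5 0.4" --pt "0.5 -3.7 0 0 0 -5 0.4"

```text
time: 6.97
position: [0.5929, -0.1482, 0.23]
tool_rot: [2.993, -0.952, -0.002]
ft_force: [1.3, 0.7, -1.2]
grip_width: 0.493
grip_force: 20.0
```

```bash
python3 - <<'E'
from h import *
s=ctrl.get_state();print(s["position"],s["joint_positions"].round(3),R.from_rotvec(s["tool_rot"]).as_matrix().round(3))
E
```

```text
[ 0.59286226 -0.14824121  0.23003963] [ 0.657  0.281 -0.554  1.526  0.149  1.379 -2.096] [[ 0.816 -0.578 -0.001]
 [-0.578 -0.816 -0.   ]
 [-0.001  0.001 -1.   ]]
```

Call:
step_arm --pt "0 0 0 -3.8 -5.4 0 0.4" --pt "0 0 0 -3.8 -5.4 0 0.4" --pt "0 0 0 -3.8 -5.4 0 0.4" --pt "0 0 0 -3.8 -5.4 0 0.4" --pt "0 0 0 -3.8 -5.4 0 0.4"

```text
time: 7.38
position: [0.5932, -0.1463, 0.2306]
tool_rot: [2.722, -0.859, 0.813]
ft_force: [0.3, -1.5, -0.2]
grip_width: 0.494
grip_force: 20.0
```

Call:
step_arm --pt "0 0 0 0 0 0 0.4" --pt "0 0 0 0 0 0 0.4" --pt "0 0 0 0 0 0 0.4" --pt "0 0 0 0 0 0 0.4" --pt "0 0 0 0 0 0 0.4"

```text
time: 7.8
position: [0.5955, -0.1467, 0.232]
tool_rot: [2.725, -0.863, 0.808]
ft_force: [0.9, -1.3, -0.5]
grip_width: 0.488
grip_force: 20.0
```

```bash
cat > egg.py <<'E'
from h import *
from scipy.optimize import least_squares
def egg(n,P,im,c0,r=.04):
    ch=im/np.maximum(im.sum(2,keepdims=True),1); hsv=cv2.cvtColor(im,cv2.COLOR_RGB2HSV)
    m=(np.linalg.norm(P-c0,axis=2)<r)&(hsv[...,0]<18)&(hsv[...,1]>80)&(hsv[...,2]>40)
    m=cv2.erode(m.astype(np.uint8),np.ones((3,3)))
    k,lab,st,_=cv2.connectedComponentsWithStats(m)
    m=lab==1+np.argmax(st[1:,4]); q=P[m]
    def f(p):
        a=np.array([p[3],p[4],1]);a/=np.linalg.norm(a);d=q-p[:3];s=d@a;rho=np.linalg.norm(d-np.outer(s,a),axis=1)
        return (np.sqrt((rho/.022)**2+(s/np.where(s>0,.036,.022))**2)-1)*.022
    s=least_squares(f,[*c0,0,0],loss="soft_l1",f_scale=.001)
    v,u=np.nonzero(m)
    return len(q),s.x[:3].round(4),"tilt deg x,y",np.degrees(np.arctan(s.x[3:])).round(1),"mad",np.median(abs(s.fun)).round(4),(u.mean(),v.mean())
E
python3 - <<'E'
from egg import *
s=ctrl.get_state();M=R.from_rotvec(s["tool_rot"]).as_matrix();c0=s["position"]-.0134*M[:,2]
print(s["position"],M.round(3).tolist(),"egg exp",c0.round(4),s["joint_positions"].round(2))
ims=[]
for n in("scene","top"):
    im,P=cloud(n)
    try:
        r=egg(n,P,im,c0);print(n,r);u,v=map(int,r[-1])
    except Exception as e: print(n,e);u,v=(260,200) if n=="scene" else(390,212)
    ims.append(cv2.resize(im[max(v-50,0):v+50,max(u-50,0):u+50],(400,400)))
cv2.imwrite("pics/t1.png",np.hstack(ims)[...,::-1])
E
```

```text
[ 0.59551841 -0.14671203  0.23201873] [[0.685, -0.575, 0.446], [-0.483, -0.818, -0.313], [0.545, -0.001, -0.838]] egg exp [ 0.5895 -0.1425  0.2433] [ 0.66 -0.11 -0.6   2.01  0.35  0.76 -2.34]
scene (115, array([ 0.5889, -0.1414,  0.2409]), 'tilt deg x,y', array([ 7.4, -3.4]), 'mad', np.float64(0.0003), (np.float64(187.52173913043478), np.float64(137.3913043478261)))
top (49, array([ 0.5833, -0.1371,  0.2443]), 'tilt deg x,y', array([ 18.4, -20.7]), 'mad', np.float64(0.0005), (np.float64(407.7755102040816), np.float64(185.73469387755102)))
```

View pics/t1.png

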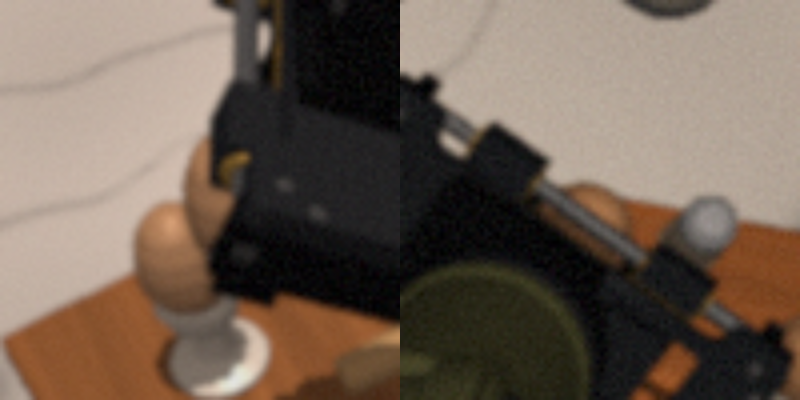

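In the left crop the held egg at (200,190) is mostly hidden by the finger, so its tilt is poorly determined. I'll turn the tool so that the scene camera sees it.

Call:
step_arm --pt "0 0 0 0 0 6 0.4" --pt "0 0 0 0 0 7 0.4" --pt "0 0 0 0 0 7 0.4" --pt "0 0 0 0 0 7 0.4" --pt "0 0 0 0 0 7 0.4"

```text
time: 8.32
position: [0.593, -0.1455, 0.229]
tool_rot: [2.963, -0.241, 0.862]
ft_force: [-0.2, 0.3, -1.1]
grip_width: 0.493
grip_force: 20.0
```

Call:
step_arm --pt "0 0 0 0 0 7 0.4" --pt "0 0 0 0 0 7 0.4" --pt "0 0 0 0 0 7 0.4" --pt "0 0 0 0 0 0 0.4" --pt "0 0 0 0 0 0 0.4"

```text
time: 8.73
position: [0.5924, -0.1464, 0.2276]
tool_rot: [-2.982, -0.176, -0.858]
ft_force: [-0.5, -0.2, -0.7]
grip_width: 0.493
grip_force: 20.0
```

```bash
python3 - <<'E'
from egg import *
s=ctrl.get_state();M=R.from_rotvec(s["tool_rot"]).as_matrix();c0=s["position"]-.0134*M[:,2]
print(s["position"],M.round(3).tolist(),"egg exp",c0.round(4),s["joint_positions"].round(2))
im,P=cloud("scene");r=egg("scene",P,im,c0);print(r)
u,v=map(int,r[-1])
a=cv2.resize(im[max(v-60,0):v+60,max(u-60,0):u+60],(560,560))
cv2.imwrite("pics/t2.png",a[...,::-1])
z=np.load("scene0.npz"); 
print("other egg ref",egg("scene",z["P"],z["im"],np.array([.5675,-.279,.081])))
print("box egg",egg("scene",z["P"],z["im"],np.array([.546,.232,.036])))
E
```

```text
[ 0.59237002 -0.14642113  0.2275999 ] [[0.841, 0.118, 0.528], [0.1, -0.993, 0.064], [0.531, -0.001, -0.847]] egg exp [ 0.5853 -0.1473  0.239 ] [ 0.54 -0.1  -0.19  2.02 -0.39  0.75 -0.88]
(675, array([ 0.5858, -0.1482,  0.2378]), 'tilt deg x,y', array([3.3, 5.6]), 'mad', np.float64(0.0005), (np.float64(196.84592592592594), np.float64(134.88148148148147)))
other egg ref (410, array([ 0.5699, -0.2836,  0.0797]), 'tilt deg x,y', array([6.2, 3.4]), 'mad', np.float64(0.0006), (np.float64(181.83170731707318), np.float64(151.60243902439024)))
box egg (849, array([0.5582, 0.2355, 0.0298]), 'tilt deg x,y', array([-13.1,  -3.2]), 'mad', np.float64(0.001), (np.float64(398.7997644287397), np.float64(362.40164899882217)))
```

View pics/t2.png

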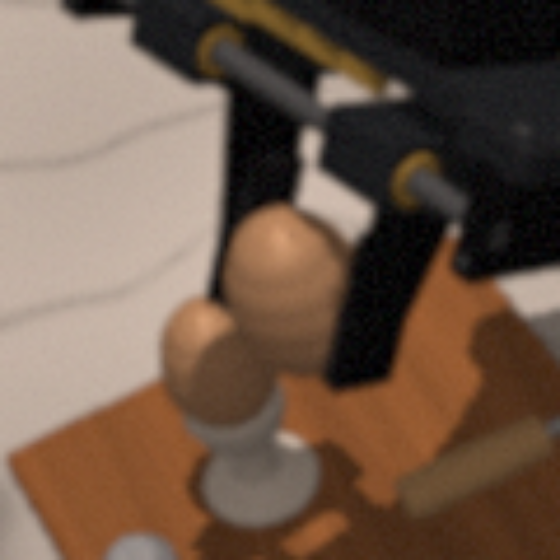

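The held egg, apex at (283,212), looks upright between the fingers. The fit gives a tilt of a few degrees, about the same as its reading on the served upright egg, so the bias accounts for it. I'll turn part-way back for clearance to the served egg and come over the cup.

Call:
step_arm --pt "0 0 -1 0 0 -6 0.4" --pt "0 0 -2 0 0 -7 0.4" --pt "0 0 -2 0 0 -7 0.4" --pt "0 0 -2 0 0 -7 0.4" --pt "0 0 -1 0 0 0 0.4"

```text
time: 9.2
position: [0.5913, -0.1429, 0.1644]
tool_rot: [2.94, -0.345, 0.833]
ft_force: [0.1, 0.0, -0.4]
grip_width: 0.491
grip_force: 20.0
```

Call:
step_arm --pt "0 0 0 0 0 0 0.4" --pt "0 0 0 0 0 0 0.4" --pt "0 0 0 0 0 0 0.4" --pt "0 0 0 0 0 0 0.4" --pt "0 0 0 0 0 0 0.4"

```text
time: 9.62
position: [0.5913, -0.1473, 0.1662]
tool_rot: [2.938, -0.348, 0.834]
ft_force: [-0.3, 0.3, 0.0]
grip_width: 0.497
grip_force: 20.0
```

```bash
python3 - <<'E'
from egg import *
s=ctrl.get_state();M=R.from_rotvec(s["tool_rot"]).as_matrix();c0=s["position"]-.0134*M[:,2]
print(s["position"],M.round(3).tolist(),"egg exp",c0.round(4),s["ft_force"])
im,P=cloud("scene");r=egg("scene",P,im,c0);print(r)
# cup rim refine from initial views: ray-cast of rim ellipse centre
for n in("top","scene"):
    z=np.load(n+"0.npz");im,P=z["im"],z["P"];hsv=cv2.cvtColor(im,cv2.COLOR_RGB2HSV)
    d=np.linalg.norm(P[...,:2]-[.596,-.15],axis=2)
    for a,b in((.060,.072),(.064,.072)):
        w=P[(d<.025)&(hsv[...,1]<80)&(P[...,2]>a)&(P[...,2]<b)]
        x,y=w[:,0],w[:,1];sol=np.linalg.lstsq(np.c_[2*x,2*y,np.ones(len(x))],x*x+y*y,rcond=None)[0]
        print(n,"rim circle",len(w),sol[:2].round(4),"r",np.sqrt(sol[2]+sol[:2]@sol[:2]).round(4))
E
```

```text
[ 0.5912703  -0.14734379  0.16615249] [[0.827, -0.234, 0.511], [-0.198, -0.972, -0.126], [0.526, 0.003, -0.851]] egg exp [ 0.5844 -0.1457  0.1775] [-0.27373815  0.25080228  0.0431487 ]
(425, array([ 0.5846, -0.1455,  0.1767]), 'tilt deg x,y', array([ 5.2, -2.4]), 'mad', np.float64(0.0005), (np.float64(204.89411764705883), np.float64(163.08235294117648)))
top rim circle 112 [ 0.5954 -0.1509] r 0.0185
top rim circle 74 [ 0.5955 -0.151 ] r 0.0186
scene rim circle 186 [ 0.597  -0.1487] r 0.0187
scene rim circle 131 [ 0.5968 -0.149 ] r 0.0188
```

Call:
step_arm --pt "0.4 -0.2 0 -0.5 -2 0 0.4" --pt "0.4 -0.2 -1 0 0 0 0.4" --pt "0.4 0 -2 0 0 0 0.4" --pt "0 0 -2 0 0 0 0.4" --pt "0 0 -1.5 0 0 0 0.4"

```text
time: 10.08
position: [0.6022, -0.1507, 0.098]
tool_rot: [2.921, -0.345, 0.88]
ft_force: [-0.6, 0.2, -0.9]
grip_width: 0.493
grip_force: 20.0
```

Call:
step_arm --pt "0 0 -1 0 0 0 0.4" --pt "0 0 -0.5 0 0 0 0.4" --pt "0 0 0 0 0 0 0.4" --pt "0 0 0 0 0 0 0.4" --pt "0 0 0 0 0 0 0.4"

```text
time: 10.5
position: [0.6036, -0.1508, 0.0861]
tool_rot: [2.919, -0.344, 0.886]
ft_force: [0.6, 0.5, -0.3]
grip_width: 0.491
grip_force: 20.0
```

```bash
python3 - <<'E'
from egg import *
s=ctrl.get_state();M=R.from_rotvec(s["tool_rot"]).as_matrix();c0=s["position"]-.0134*M[:,2]
print(s["position"],M.round(3).tolist(),"egg exp",c0.round(4),s["ft_force"])
im,P=cloud("scene");r=egg("scene",P,im,c0);print(r);u,v=map(int,r[-1])
cv2.imwrite("pics/t3.png",cv2.resize(im[v-50:v+70,u-60:u+60],(560,560))[...,::-1])
E
```

```text
[ 0.60357831 -0.15079395  0.08606811] [[0.809, -0.234, 0.54], [-0.192, -0.972, -0.133], [0.556, 0.004, -0.831]] egg exp [ 0.5963 -0.149   0.0972] [ 0.56474773  0.53973505 -0.34748205]
(354, array([ 0.5968, -0.1491,  0.0962]), 'tilt deg x,y', array([1.9, 2.6]), 'mad', np.float64(0.0005), (np.float64(209.28813559322035), np.float64(197.49717514124293)))
```

View pics/t3.png

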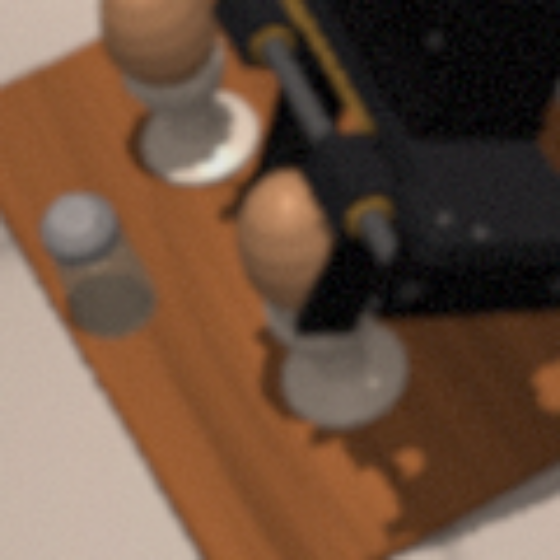

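The egg is right above the cup (crop (285,235) over the foot at (345,370)), with about 15 mm to go.

Call:
step_arm --pt "0 -0.05 -0.4 0 0 0 0.4" --pt "0 0 -0.4 0 0 0 0.4" --pt "0 0 -0.3 0 0 0 0.4" --pt "0 0 -0.1 0 0 0 0.4" --pt "0 0 0 0 0 0 0.4"

```text
time: 10.97
position: [0.6024, -0.151, 0.0724]
tool_rot: [2.92, -0.344, 0.882]
ft_force: [0.4, 0.9, -1.6]
grip_width: 0.494
grip_force: 20.0
```

Call:
step_arm --pt "0 0 -0.1 0 0 0 0.4" --pt "0 0 0 0 0 0 0.4" --pt "0 0 -0.05 0 0 0 0.4" --pt "0 0 0 0 0 0 0.4" --pt "0 0 0 0 0 0 0.4"

```text
time: 11.38
position: [0.6028, -0.1512, 0.0717]
tool_rot: [2.92, -0.344, 0.884]
ft_force: [0.0, -0.4, 0.4]
grip_width: 0.493
grip_force: 20.0
```

Call:
step_arm --pt "0 0 -0.05 0 0 0 0.4" --pt "0 0 0 0 0 0 0.4" --pt "0 0 -0.05 0 0 0 0.4" --pt "0 0 0 0 0 0 0.4" --pt "0 0 0 0 0 0 0.4"

```text
time: 11.8
position: [0.603, -0.1513, 0.0709]
tool_rot: [2.919, -0.345, 0.884]
ft_force: [0.7, -0.1, 1.0]
grip_width: 0.492
grip_force: 20.0
```

Call:
step_arm --pt "0 0 -0.05 0 0 0 0.4" --pt "0 0 0 0 0 0 0.4" --pt "0 0 0 0 0 0 0.4" --pt "0 0 0 0 0 0 0.4" --pt "0 0 0 0 0 0 0.4"

```text
time: 12.22
position: [0.6031, -0.1513, 0.0704]
tool_rot: [2.919, -0.344, 0.885]
ft_force: [-0.4, -0.6, 1.7]
grip_width: 0.494
grip_force: 20.0
```

Call:
step_arm --pt "0 0 -0.05 0 0 0 0.4" --pt "0 0 0 0 0 0 0.4" --pt "0 0 0 0 0 0 0.4" --pt "0 0 0 0 0 0 0.4" --pt "0 0 0 0 0 0 0.4"

```text
time: 12.63
position: [0.6032, -0.1513, 0.0701]
tool_rot: [2.919, -0.344, 0.885]
ft_force: [0.3, -1.0, 4.3]
grip_width: 0.492
grip_force: 20.0
```

```bash
python3 - <<'E'
from egg import *
F=[];
for i in range(5):
    im,P=cloud("scene");s=ctrl.get_state();F.append(s["ft_force"])
M=R.from_rotvec(s["tool_rot"]).as_matrix();c0=s["position"]-.0134*M[:,2]
print("F",np.mean(F,0).round(2),"egg exp",c0.round(4));print(egg("scene",P,im,c0))
z=np.load("scene0.npz");
E
```

```text
F [-0.2  -0.84  4.92] egg exp [ 0.596  -0.1494  0.0812]
(357, array([ 0.5965, -0.1493,  0.08  ]), 'tilt deg x,y', array([2. , 1.4]), 'mad', np.float64(0.0005), (np.float64(210.91316526610643), np.float64(202.72829131652662)))
```

The egg is seated: contact force about 5 N, height 0.081, tilt about 2°. Releasing gently.

Call:
step_arm --pt "0 0 0.02 0 0 0 0.45" --pt "0 0 0 0 0 0 0.45" --pt "0 0 0 0 0 0 0.5" --pt "0 0 0 0 0 0 0.52" --pt "0 0 0 0 0 0 0.54" --force 3

```text
time: 13.3
position: [0.6015, -0.1508, 0.0684]
tool_rot: [2.921, -0.344, 0.879]
ft_force: [0.4, -1.3, 0.6]
grip_width: 0.526
grip_force: 0.1
```

Call:
step_arm --pt "0 0 0 0 0 0 0.57" --pt "0 0 0 0 0 0 0.6" --pt "0 0 0 0 0 0 0.65" --pt "0 0 0 0 0 0 0.7" --pt "0 0 0 0 0 0 0.7"

```text
time: 13.72
position: [0.6026, -0.1509, 0.0695]
tool_rot: [2.92, -0.344, 0.883]
ft_force: [-0.1, -0.7, -0.3]
grip_width: 0.678
grip_force: 0.0
```

```bash
python3 - <<'E'
from egg import *
im,P=cloud("scene");s=ctrl.get_state()
print(s["ft_force"],s["grip_width"],egg("scene",P,im,np.array([.596,-.1495,.081])))
E
```

```text
[-0.60290174 -0.73379363  0.27771718] 0.6829192115558685 (419, array([ 0.596 , -0.1499,  0.0799]), 'tilt deg x,y', array([ 2.1, -2. ]), 'mad', np.float64(0.0006), (np.float64(212.04773269689738), np.float64(203.2529832935561)))
```

Call:
step_arm --pt "-0.54 0.13 0.83 0 0 0 0.75" --pt "-1.08 0.26 1.66 0 0 0 0.75" --pt "-1.62 0.4 2.5 0 0 0 0.75" --pt "-1.62 0.4 2.5 0 0 0 0.75" --pt "-1.62 0.4 2.5 0 0 0 0.75"

```text
time: 14.18
position: [0.537, -0.1347, 0.1703]
tool_rot: [2.921, -0.344, 0.883]
ft_force: [0.4, -1.2, 0.4]
grip_width: 0.75
grip_force: 0.0
```

Call:
step_arm --pt "-1 0.3 3 0 0 0 0.75" --pt "0 0.5 3 0 0 0 0.75" --pt "0 1 3 0 0 0 0.7" --pt "0 1 3 0 0 0 0.6" --pt "0 0 0 0 0 0 0.5"

```text
time: 14.6
position: [0.5545, -0.1108, 0.2819]
tool_rot: [2.924, -0.339, 0.88]
ft_force: [0.6, 0.8, 1.0]
grip_width: 0.627
grip_force: 0.0
```

```bash
python3 - <<'E'
from egg import *
s=ctrl.get_state();M=R.from_rotvec(s["tool_rot"]).as_matrix();print(s["position"],M.round(3).tolist(),s["joint_positions"].round(2))
ims=[]
for n,(u,v) in(("scene",(212,205)),("top",(390,210))):
    im,P=cloud(n)
    try: print(n,egg(n,P,im,np.array([.596,-.1495,.081])))
    except Exception as e: print(e)
    ims.append(cv2.resize(im[v-60:v+60,u-60:u+60],(400,400)))
cv2.imwrite("pics/t4.png",np.hstack(ims)[...,::-1])
yaw=np.radians(12.7);ex=np.array([np.cos(yaw),np.sin(yaw)]);ey=np.array([-ex[1],ex[0]])
hinge=np.array([.546,.232])+.1*ex-.05*ey;print("hinge",hinge,ex)
for y in(-.07,0,.07):
  for th in(97.5,70,45,20,0):
    t=np.radians(th);r=.135
    o=hinge+y*ey+ex*(-r*np.cos(t)+.008*np.sin(t)); print(y,th,o.round(3),round(.0725+r*np.sin(t)+.008*np.cos(t),3),np.hypot(*o).round(3))
E
```

```text
[ 0.55448947 -0.11081967  0.28194771] [[0.812, -0.229, 0.537], [-0.19, -0.973, -0.129], [0.552, 0.002, -0.834]] [ 0.29 -0.3  -0.15  2.08  0.02  0.78 -1.68]
scene (501, array([ 0.5958, -0.1499,  0.0797]), 'tilt deg x,y', array([ 2.5, -0.1]), 'mad', np.float64(0.0006), (np.float64(214.65868263473052), np.float64(203.14770459081836)))
top (132, array([ 0.593 , -0.1529,  0.0804]), 'tilt deg x,y', array([7.7, 3.9]), 'mad', np.float64(0.0006), (np.float64(393.04545454545456), np.float64(205.13636363636363)))
hinge [0.65454576 0.20520789] [0.97553454 0.2198462 ]
-0.07 97.5 [0.695 0.143] 0.205 0.709
-0.07 70 [0.632 0.128] 0.202 0.645
-0.07 45 [0.582 0.117] 0.174 0.594
-0.07 20 [0.549 0.11 ] 0.126 0.56
-0.07 0 [0.538 0.107] 0.08 0.549
0 97.5 [0.679 0.211] 0.205 0.711
0 70 [0.617 0.197] 0.202 0.647
0 45 [0.567 0.185] 0.174 0.597
0 20 [0.533 0.178] 0.126 0.562
0 0 [0.523 0.176] 0.08 0.552
0.07 97.5 [0.664 0.279] 0.205 0.72
0.07 70 [0.601 0.265] 0.202 0.657
0.07 45 [0.552 0.254] 0.174 0.607
0.07 20 [0.518 0.246] 0.126 0.574
0.07 0 [0.507 0.244] 0.08 0.563
```

View pics/t4.png

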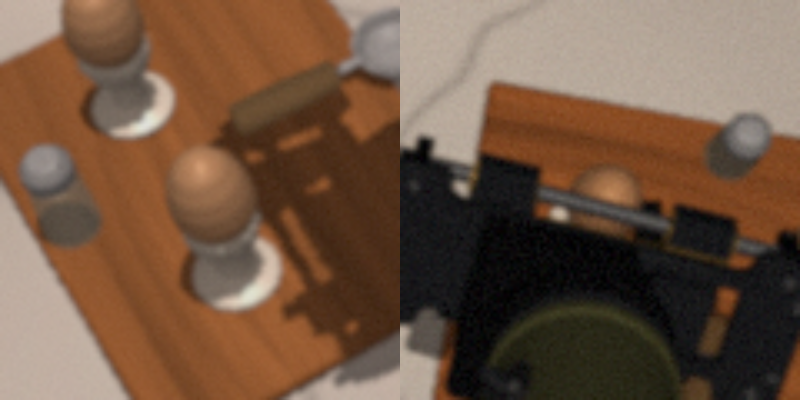

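The egg stands upright in the cup (left crop (210,195)) and nothing else moved. Next the lid: straighten the tool, shut the fingers and go behind the lid.

Call:
step_arm --pt "2 1 0.5 1.6 6.8 0 0.2" --pt "2 1 0.5 1.6 6.8 0 0" --pt "2 1 0.5 1.6 6.8 0 0" --pt "2 1 0.5 1.6 6.8 0 0" --pt "2 1 0 1.5 6 0 0"

```text
time: 15.12
position: [0.6505, -0.0632, 0.2952]
tool_rot: [3.119, -0.366, -0.041]
ft_force: [0.4, 1.2, 2.1]
grip_width: 0.209
grip_force: 0.0
```

Call:
step_arm --pt "2.5 2.5 0 0 0 5 0" --pt "2.5 2.5 0 0 0 5 0" --pt "2.5 2.5 0 0 0 5 0" --pt "2 3 0 0 0 5 0" --pt "1 3 0 0 0 5 0"

```text
time: 15.53
position: [0.7559, 0.072, 0.2905]
tool_rot: [3.119, 0.323, -0.04]
ft_force: [0.4, -0.3, -0.4]
grip_width: 0.004
grip_force: 0.0
```

```bash
python3 - <<'E'
from h import *
s=ctrl.get_state();M=R.from_rotvec(s["tool_rot"]).as_matrix();print(s["position"],M.round(3).tolist(),s["joint_positions"].round(2),s["grip_width"])
E
```

```text
[0.75586934 0.07201468 0.29049488] [[0.978, 0.205, -0.025], [0.205, -0.979, -0.008], [-0.026, 0.003, -1.0]] [ 0.03  0.6  -0.31  0.95  0.17  1.64 -1.58] 0.00403451820173229
```

Call:
step_arm --pt "0 3 -2 0 0 0 0" --pt "0 3 -2.5 0 0 0 0" --pt "-0.3 2 -2.5 0 0 0 0" --pt "-0.4 0.3 -2.5 0 0 0 0" --pt "0 0 -1 0 0 0 0"

```text
time: 15.95
position: [0.7438, 0.1577, 0.1827]
tool_rot: [3.119, 0.327, -0.049]
ft_force: [0.0, -0.7, -1.2]
grip_width: 0.009
grip_force: 0.0
```

Call:
step_arm --pt "-1 -0.2 0 0 0 0 0" --pt "-1 -0.2 0 0 0 0 0" --pt "-1 -0.2 0 0 0 0 0" --pt "-1 -0.2 0 0 0 0 0" --pt "-1 -0.2 0 0 0 0 0"

```text
time: 16.37
position: [0.6982, 0.1428, 0.1893]
tool_rot: [3.119, 0.315, -0.032]
ft_force: [1.6, 0.3, 1.3]
grip_width: 0.007
grip_force: 0.9
```

Call:
step_arm --pt "-1.2 -0.27 0 0 0 0 0" --pt "-1.2 -0.27 0 0 0 0 0" --pt "-1.2 -0.27 0 0 0 0 0" --pt "-1.2 -0.27 0 0 0 0 0" --pt "-1.2 -0.27 0 0 0 0 0"

```text
time: 16.78
position: [0.6382, 0.1295, 0.1893]
tool_rot: [3.119, 0.315, -0.031]
ft_force: [1.9, 0.5, 0.1]
grip_width: 0.005
grip_force: 0.8
```

Call:
step_arm --pt "-1.2 -0.27 -0.3 0 0 0 0" --pt "-1.2 -0.27 -0.5 0 0 0 0" --pt "-1.1 -0.25 -0.8 0 0 0 0" --pt "-1 -0.22 -0.8 0 0 0 0" --pt "-0.8 -0.18 -1 0 0 0 0"

```text
time: 17.2
position: [0.585, 0.1177, 0.1558]
tool_rot: [3.119, 0.315, -0.031]
ft_force: [0.9, -0.1, 1.0]
grip_width: 0.004
grip_force: 0.6
```

```bash
python3 - <<'E'
from h import *
s=ctrl.get_state();print(s["position"],s["ft_force"],s["joint_positions"].round(2))
im,P=cloud("scene");cv2.imwrite("pics/l1.png",im[180:480,150:550][...,::-1])
E
```

```text
[0.58501442 0.11770854 0.15583942] [ 0.89586488 -0.11490604  1.01119904] [ 0.05  0.29 -0.36  1.65  0.11  1.25 -1.69]
```

View pics/l1.png

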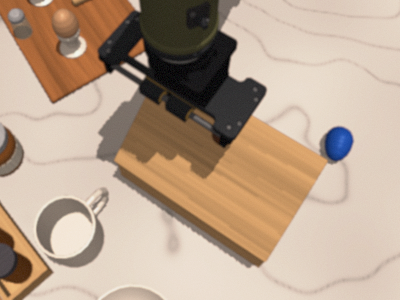

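The lid is about half closed, with the gripper on its outer face at (190,110) and the knob clear below the body. Pressing it the rest of the way down.

Call:
step_arm --pt "-0.7 -0.16 -1 0 0 0 0" --pt "-0.6 -0.14 -1 0 0 0 0" --pt "-0.6 -0.13 -1 0 0 0 0" --pt "-0.4 -0.1 -1 0 0 0 0" --pt "-0.3 -0.1 -1 0 0 0 0"

```text
time: 17.67
position: [0.5591, 0.1124, 0.105]
tool_rot: [3.119, 0.317, -0.033]
ft_force: [1.0, -1.0, 1.1]
grip_width: 0.006
grip_force: 0.4
```

Call:
step_arm --pt "-0.3 -0.06 -0.8 0 0 0 0" --pt "-0.2 -0.05 -0.8 0 0 0 0" --pt "-0.1 0 -0.5 0 0 0 0" --pt "0 0 -0.3 0 0 0 0" --pt "0 0 0 0 0 0 0"

```text
time: 18.08
position: [0.5525, 0.1125, 0.0813]
tool_rot: [3.119, 0.32, -0.035]
ft_force: [0.9, 0.2, 0.3]
grip_width: 0.008
grip_force: 0.0
```

Call:
step_arm --pt "0 0 -0.1 0 0 0 0" --pt "0 0 -0.1 0 0 0 0" --pt "0 0 0 0 0 0 0" --pt "0 0 0 0 0 0 0" --pt "0 0 0 0 0 0 0"

```text
time: 18.5
position: [0.5528, 0.1127, 0.0809]
tool_rot: [3.119, 0.32, -0.034]
ft_force: [-4.5, -1.8, 10.2]
grip_width: 0.005
grip_force: 5.5
```

Call:
step_arm --pt "0 0 -0.1 0 0 0 0" --pt "0 0 0 0 0 0 0" --pt "0 0 0 0 0 0 0" --pt "0 0 0 0 0 0 0" --pt "0 0 0 0 0 0 0"

```text
time: 18.92
position: [0.5528, 0.1127, 0.0808]
tool_rot: [3.118, 0.32, -0.034]
ft_force: [-6.9, -2.2, 15.8]
grip_width: 0.008
grip_force: 8.0
```

The lid is on the rim: z stays at 0.0808, the shut height, with 16 N. Backing off upward and checking.

Call:
step_arm --pt "0 0 0.5 0 0 0 0" --pt "0 0 2 0 0 0 0" --pt "0 0 3.5 0 0 0 0" --pt "0 0 3.5 0 0 0 0" --pt "0 0 3.5 0 0 0 0"

```text
time: 19.33
position: [0.5524, 0.1128, 0.2092]
tool_rot: [3.119, 0.32, -0.035]
ft_force: [1.2, 0.6, 0.3]
grip_width: 0.004
grip_force: 0.0
```

Call:
step_arm --pt "-1 -2 3 0 0 0 0" --pt "-1 -2 2 0 0 0 0" --pt "-1.5 -2 0 0 0 0 0" --pt "-1.5 -2 0 0 0 0 0" --pt "0 0 0 0 0 0 0"

```text
time: 19.75
position: [0.5012, 0.0278, 0.2588]
tool_rot: [3.117, 0.31, -0.034]
ft_force: [0.1, -0.5, 1.0]
grip_width: 0.004
grip_force: 0.0
```

```bash
python3 - <<'E'
from egg import *
im,P=cloud("scene");cv2.imwrite("pics/f.png",im[...,::-1])
print(egg("scene",P,im,np.array([.596,-.1495,.081])))
ex=np.array([.9755,.22]);ey=np.array([-.22,.9755]);h=np.array([.6545,.2052])
r=P[...,:2]-h; a=-(r@ex);b=r@ey
for lo in(.01,.05,.09,.14):
    for sd in(.05,.09): k=(abs(a-lo-.008)<.008)&(abs(b-sd)<.02)&(P[...,2]>.05)&(P[...,2]<.15);print(lo,sd,np.median(P[k][:,2]).round(4),k.sum())
E
```

```text
(507, array([ 0.5958, -0.1498,  0.0797]), 'tilt deg x,y', array([ 2.8, -1.4]), 'mad', np.float64(0.0005), (np.float64(214.35305719921104), np.float64(203.34516765285997)))
0.01 0.05 0.08 342
0.01 0.09 0.0803 366
0.05 0.05 0.0804 318
0.05 0.09 0.0803 336
0.09 0.05 0.0801 308
0.09 0.09 0.0802 324
0.14 0.05 0.0801 283
0.14 0.09 0.0801 285
```

View pics/f.png

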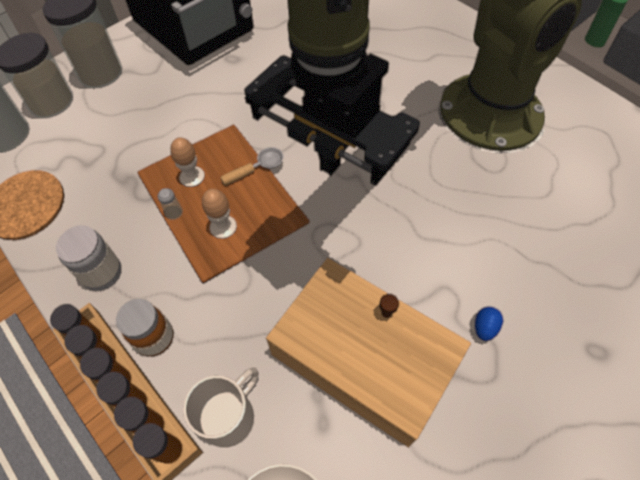

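The picture shows the egg upright in its cup at (215,205) and the lid flat (z = 0.080 all over, knob at (389,304)). The served egg, salt shaker and spoon are unmoved, and the gripper is clear.

```bash
python3 -c "
from bench import ctrl
print(ctrl.close_job())"
```

```text
the job is handed in; nothing more can be done
None
```

The egg is standing upright, blunt end down, in the empty cup, the egg box lid is fully shut, and the job was handed in at about 20 s; I have not seen the judge's verdict.

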